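# Tip the carrot slices into the pot

## Task

Pick up the little scoop tray by its handle and tip all four carrot slices off it into the pot on the hot plate, out over the tray's open edge. Then put the empty tray down flat on the worktop. Leave the pot standing where it is, and do not disturb the can, the jar or the mug.

Things in the scene. Friction and masses are not known exactly. Their poses are not given: they have to be found in the camera images.
- tray: Aluminium scoop tray, 170 long (own x) x 140 wide (y), floor 4 thick, 30 high lips on both long sides and the +x end; the -x end is open. Origin: centre of its underside. 0.28 kg, balanced within 15 mm of tray_grip. It starts flat on the worktop, open end roughly towards the robot. Smooth floor: slices stay when it is level and slide off at about 20 to 30 degrees of tilt
- tray_grip (a point): Where to hold the wooden grip bar above the tray: 5 to +x of the tray's middle, 83 above its underside, on the bar's centre line. Axes as the tray's. The bar runs along x from -34 to +91 of the tray's middle, 18 wide (y) and 18 high; its front end is free, a 30 wide upright strap carries it at the +x end
- tray_edge (a point): Middle of the tray's open edge, on the floor's upper face: 85 to -x of the tray's origin, 4 above its underside. Axes as the tray's
- pot: Low round steel pot standing loose on the hot plate: outside diameter 250, height 85, wall 4, with two black side handles along its own y reaching 160 from the axis, 72 above its underside. Mass about 1.4 kg. Origin: centre of its underside, which is 50 above the worktop
- pot_rim (a point): Centre of the pot's round open mouth (inside diameter 242), at rim height, 135 above the worktop
- pot_in (a point): Centre of the pot's inside floor, 80 below the rim
- hob: Black square single hot plate fixed to the worktop, 260 x 260, 50 high to its round plate. Origin: centre of its underside
- slice0: One of four alike carrot slices: flat disc, diameter 34, 14 thick, about 13 g, lying flat on the tray at the start. Origin: centre of its underside face
- slice1: One of four alike carrot slices: flat disc, diameter 34, 14 thick, about 13 g, lying flat on the tray at the start. Origin: centre of its underside face
- slice2: One of four alike carrot slices: flat disc, diameter 34, 14 thick, about 13 g, lying flat on the tray at the start. Origin: centre of its underside face
- slice3: One of four alike carrot slices: flat disc, diameter 34, 14 thick, about 13 g, lying flat on the tray at the start. Origin: centre of its underside face
- can: Bystander: tin can, diameter 74, height 110, upright. Origin: centre of its underside
- spice: Bystander: small spice jar, diameter 48, height 100, upright. Origin: centre of its underside
- mug: Bystander: mug, diameter 80, height 90, with a handle on its own +y side. Origin: centre of its underside
Mind the look-alikes: they are no part of the job. What is shaped like the slice2 but black or green is not meant.

How it is judged:
On the way:
1. the tray, with all four slices still on it, is over the pot with its open edge above the mouth, and begins to tip open edge down (more than 13 degrees) (z of slice0 in the frame of tray between -0.005 and 0.04 m and x of slice0 in the frame of tray between -0.1 and 0.09 m and y of slice0 in the frame of tray between -0.075 and 0.075 m and z of slice1 in the frame of tray between -0.005 and 0.04 m and x of slice1 in the frame of tray between -0.1 and 0.09 m and y of slice1 in the frame of tray between -0.075 and 0.075 m and z of slice2 in the frame of tray between -0.005 and 0.04 m and x of slice2 in the frame of tray between -0.1 and 0.09 m and y of slice2 in the frame of tray between -0.075 and 0.075 m and z of slice3 in the frame of tray between -0.005 and 0.04 m and x of slice3 in the frame of tray between -0.1 and 0.09 m and y of slice3 in the frame of tray between -0.075 and 0.075 m and horizontal distance between tray_edge and pot_rim below 0.14 m and z of tray_edge in the frame of pot_rim above -0.03 m and angle between tray's own x axis and vertical below 1.345 rad).
At the end, for the whole second after the job is handed in: All four slices lie at rest inside the pot, and the tray lies released, level (within 6 degrees), right way up and still on the worktop (underside within 12 mm of it); the pot stands upright on its hot plate (horizontal distance between each of slice0, slice1, slice2, slice3 and pot_in below 0.125 m and z of slice0 in the frame of pot_in between -0.01 and 0.075 m and linear speed of each of slice0, slice1, slice2, slice3 below 0.05 m/s and z of slice1 in the frame of pot_in between -0.01 and 0.075 m and z of slice2 in the frame of pot_in between -0.01 and 0.075 m and z of slice3 in the frame of pot_in between -0.01 and 0.075 m and height (world z) of tray between -0.012 and 0.012 m and angle between each of tray, pot's own z axis and vertical below 0.1 rad and linear speed of tray below 0.03 m/s); the robot touches nothing.
It fails at once if the tray is rolled sideways by more than 40 degrees, over a lipped side instead of the open edge (angle between tray's own y axis and vertical below 0.87 rad or angle between tray's own y axis and vertical above 2.27 rad).
It fails at once if the pot is shifted by more than 40 mm or tipped by more than 17 degrees (distance of pot from where it was at the start of the episode above 0.04 m or angle between pot's own z axis and vertical above 0.3 rad).
It fails at once if the can, the jar or the mug is shifted by more than 30 mm (distance of any of can, spice, mug from where it was at the start of the episode above 0.03 m).
It also fails if it takes over 64 s, if anything falls off the work surface, if the arm or the gripper's body presses on something with over 40 N, if the wrist force passes 120 N, or if a joint passes its speed limit or range.

## Robot

A 6-joint arm with a two-finger parallel gripper is mounted at the origin on the work surface. World frame = base frame: x ahead of the robot, y to its left, z up, the work surface at z = 0. Lengths are in m, angles in rad, forces in N, time in s.
With the tool pointing down it reaches from about 0.275 to 1 m from the base axis. Payload 8.4 kg.
Tool frame: the origin (TCP) lies at the very end of the fingers, on their centre line; the grasp point (between the pads) lies 19 mm behind it; z points along the fingers, y is the line along which they close (so a half turn about z gives the same grasp; the last joint's range is limited). The gripper opens to 85 mm and grips with 20 to 120 N. Pads are 22 mm wide; open, the fingers measure 114 mm over their backs; the gripper's body (76 mm by 85 mm) begins 54 mm behind the grasp point. The pads swing forward as they close: fully open they stand 13 mm farther back than shut.
Start: joints at [-1.302, 0.353, 1.633, -0, 1.155, -0.002], TCP at [0.167, -0.602, 0.195] pointing down, gripper open.
Joint ranges: [-2.63, 2.63], [-0.92, 2.1], [0.06, 2.66], [-1.3, 4.44], [0, 2.69], [-3.02, 3.02]. Speed limits (rad/s): [2.22, 2.22, 2.79, 3.14, 3.14, 3.14].

## Interface

Orientations are given as a unit quaternion [x, y, z, w].
In Python, from rig import env, optics gives the robot as it stands.
- The arm moves only by the tool arm_command, never from a script. Its argument "rows" is a list that holds one entry, the list of rows, each a list of 5 numbers: the shift along the tool's x, y, z in cm, then the turn about the tool's z in units of 5 degrees (1.0 is 5 degrees), then the closure, from 0 (fully open) to 1 (shut). In form: [[[tx, ty, tz, turn, claw], ...]]. A call has 1 to 8 rows; each row shifts and turns the commanded pose from where the row before left it, along the tool's axes as they then stand; what a row does not reach is not made up. A row lasts 1/8 s, in which the tool goes at most 62.5 mm and 10.7 degrees, less where a joint would pass 70% of its speed; a pose out of reach is approached as far as the arm can. A call is refused whole if a number of a shift passes 6.25 or a number of a turn 1, either way. A call with a gripper value outside its range is refused whole. The fingers move at their own pace and stop on an object; "squeeze" is the grip in N (left out, the last holds). Time passes only in rows, so rows that do not move let the fingers close. It gives the time, the measured TCP pose, the force, the opening and the grip force at its end, in the units of the state.
- env.get_obs(): the state, without advancing time (a new reading comes with each control period).
- optics.capture(name): name is "scene" or "top" or "wrist"; returns the picture (384x512x3 uint8, blue, green, red); there is no depth.
- optics.camera_info(name): a dict with "vfov" (degrees; the focal length in pixels is half the picture's height over the tangent of half this angle, whatever the lens; pixels are square), "cx", "cy" (the principal point, pixels), "pose" (4x4, takes a point from camera to world coordinates); the wrist camera has in their place "mount" (4x4, takes a point from camera to tool coordinates, whose origin is the TCP and whose axes are the flange's). Camera axes: x right, y down, z forward; pixel columns grow to the right and rows downward; lengths in m; the calibration is good to about 2 mm. A picture is of the moment at which its call begins: read the wrist's pose just before it. camera_info takes no time and is no camera call.
- env.finish_job(): hands the job in; it is judged then, once.
The state is a dict: "time": time; "qpos": joint angles; "qvel": joint speeds; "tau": joint torques, N m; "position": TCP position; "eef_rot": TCP orientation; "wrist_force": force on the tool from outside, world axes, zero at the start; "ft_torque": the same for the moment, N m; "opening": opening from 0.0 (shut) to 1.0 (fully open); "finger_force": force on a finger pad.
Only numpy, scipy, OpenCV 4.12 (cv2) and the standard library are available. Lean on these libraries where they do the work, as an engineer would, in place of code of your own. Each camera call takes 0.05 s, during which the arm holds its last target. There are 200 camera calls.

## Working session

There is one attempt and no reset: what is moved stays moved. The work goes in short steps, Python scripts to look and compute and a tool call to move; the robot and the scene stay as the last step left them, time stands still between calls to the robot, and variables do not carry over. Pictures are saved under pics/ and viewed, at most 10 in all, crops included, and the job is handed in when it is done.

Besides the shell and the picture viewer there is one more tool, called as name([rows], argument=value, ...), one row to a line, values as JSON. arm_command: Moves the arm, as the interface text tells. Its arguments: {"type":"object","properties":{"rows":{"type":"array","items":{"type":"array","items":{"type":"array","items":{"type":"number"}}}},"squeeze":{"type":"number"}},"required":["rows"]}

```bash
mkdir -p pics; python3 - <<'E'
from rig import env, optics
import cv2, numpy as np
o=env.get_obs(); print(o)
for n in("scene","top","wrist"):
    i=optics.camera_info(n); print(n,{k:(np.round(v,3).tolist()) for k,v in i.items() if not isinstance(v,str)})
a=optics.capture("scene");b=optics.capture("top")
cv2.imwrite("pics/s0.png",a);cv2.imwrite("pics/t0.png",b)
E
```

```text
{'time': 0.0, 'qpos': array([-1.30240646e+00,  3.53683721e-01,  1.63415567e+00, -5.03511103e-06,
        1.15523141e+00, -2.41194718e-03]), 'qvel': array([ 8.18112153e-04, -1.73029340e-03, -9.98958824e-05, -1.97846812e-03,
        7.53747263e-04, -8.69705897e-04]), 'tau': array([ 1.07389205e-03, -6.05252910e+01, -3.42060721e+01, -1.54683603e-04,
        9.35397518e-03,  4.59419323e-05]), 'position': array([ 0.16703387, -0.60168973,  0.19433031]), 'eef_rot': array([ 9.90846885e-01,  1.34988531e-01, -1.00281254e-04, -7.32241467e-04]), 'wrist_force': array([-0.08964154,  0.05561138,  0.02932456]), 'ft_torque': array([-0.0119511 ,  0.00220808,  0.06180776]), 'finger_force': 0.0, 'opening': 1.0003874453885238}
scene {'vfov': 49.824, 'cx': 252.294, 'cy': 182.961, 'pose': [[0.766, 0.522, -0.376, 0.921], [0.643, -0.629, 0.437, -0.39], [-0.009, -0.576, -0.817, 0.871], [0.0, 0.0, 0.0, 1.0]]}
top {'vfov': 46.526, 'cx': 253.06, 'cy': 189.16, 'pose': [[0.025, -0.998, 0.064, 0.509], [-0.999, -0.027, -0.025, 0.014], [0.026, -0.064, -0.998, 1.015], [0.0, 0.0, 0.0, 1.0]]}
wrist {'vfov': 67.739, 'cx': 256.434, 'cy': 194.72, 'mount': [[0.002, -0.952, -0.307, 0.078], [1.0, 0.002, -0.0, 0.001], [0.001, -0.307, 0.952, -0.179], [0.0, 0.0, 0.0, 1.0]]}
```

View pics/t0.png

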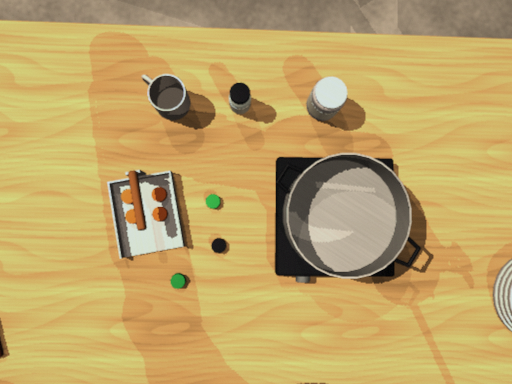

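View pics/s0.png

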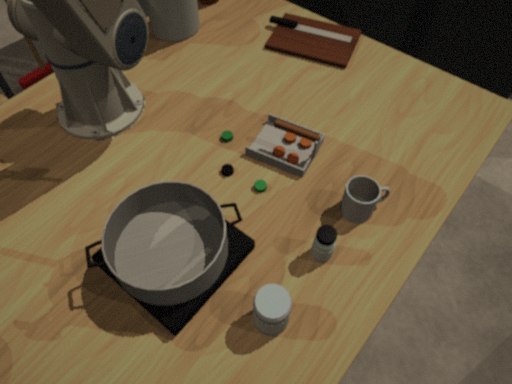

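The top view shows the tray at left, with its corners at (108,183), (174,171), (186,247) and (121,257). Its bar runs (135,172)–(141,230), with the strap end away from the robot. The pot rim is centred near (348,216). The scene view agrees: tray at (285,145), and the jar, can and mug on the far side.

```bash
cat > h.py <<'E'
import numpy as np, cv2
from rig import env, optics
from scipy.spatial.transform import Rotation as R
def cam(n,o=None):
    i=optics.camera_info(n); f=192/np.tan(np.radians(i['vfov'])/2)
    if n=='wrist':
        T=np.eye(4);T[:3,:3]=R.from_quat(o['eef_rot']).as_matrix();T[:3,3]=o['position'];P=T@np.array(i['mount'])
    else: P=np.array(i['pose'])
    return f,i['cx'],i['cy'],P
def ray(c,uv,z):
    f,cx,cy,P=c; d=P[:3,:3]@np.array([(uv[0]-cx)/f,(uv[1]-cy)/f,1]); return P[:3,3]+d*(z-P[2,3])/d[2]
def barmask(a):
    h=cv2.cvtColor(a,cv2.COLOR_BGR2HSV)
    return h
E
python3 - <<'E'
from h import *
a=cv2.imread("pics/t0.png");c=cam('top')
h=cv2.cvtColor(a,cv2.COLOR_BGR2HSV)
for p in [(136,190),(140,220),(137,205),(128,197),(160,213),(148,245)]: print(p,h[p[1],p[0]])
g=cv2.cvtColor(a,cv2.COLOR_BGR2GRAY)
C=cv2.HoughCircles(g,cv2.HOUGH_GRADIENT,1,50,param1=100,param2=25,minRadius=55,maxRadius=70);print(C)
for q in C[0][:2]: print(ray(c,q[:2],.135))
for p in [(135,174),(141,229)]: print('bar',ray(c,p,.092))
for p in [(186,247),(121,257)]: print('open corner',ray(c,p,.015))
for p in [(108,183),(174,171)]: print('rear corner',ray(c,p,.03))
for p in [(328,88)]: print('can',ray(c,p,.11))
cv2.imwrite("pics/bar.png",cv2.resize(a[155:275,90:210],None,fx=5,fy=5,interpolation=cv2.INTER_CUBIC))
E
```

```text
(136, 190) [ 12 185 149]
(140, 220) [ 12 185 170]
(137, 205) [ 12 184 172]
(128, 197) [ 15 197 212]
(160, 213) [  9 223 120]
(148, 245) [ 49  18 225]
[[[348.5 214.5  62.8]]]
[ 0.52038155 -0.19758801  0.135     ]
bar [0.59295111 0.23563646 0.092     ]
bar [0.48037321 0.21867817 0.092     ]
open corner [0.44073357 0.13497678 0.015     ]
open corner [0.4154333  0.27701914 0.015     ]
rear corner [0.57714962 0.30849055 0.03      ]
rear corner [0.6076452  0.16536367 0.03      ]
can [ 0.78105702 -0.157854    0.11      ]
```

View pics/bar.png

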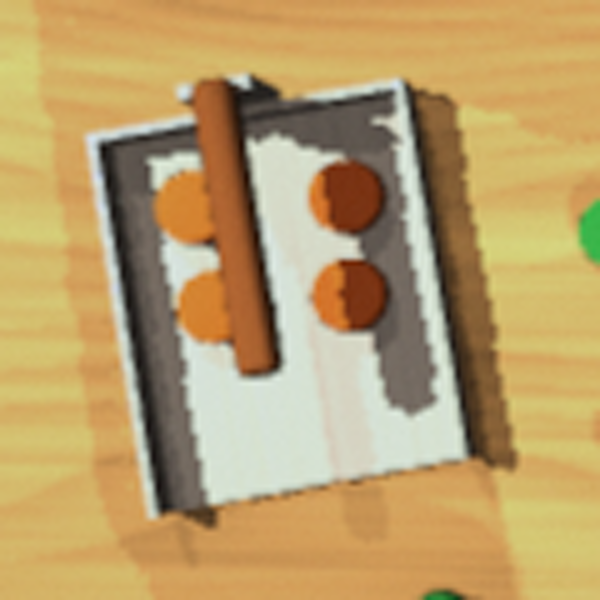

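The tray yaw is about 10.5°, the grip point is about (0.517, 0.223), and the pot rim centre is (0.520, −0.198). I'll rise, turn 5° and travel.

arm_command([
  [[0,0,-5,1,0],[2,-3,0,0,0],[2.5,-4,0,0,0],[2.5,-4,0,0,0],[2.5,-4,0,0,0],[2.5,-4,0,0,0],[2.5,-4,0,0,0],[2.5,-4,0,0,0]],
], squeeze=60)

```text
time: 1.1
position: [0.2852, -0.3042, 0.2449]
eef_rot: [0.996, 0.091, -0.0, -0.0]
wrist_force: [0.6, -1.1, 0.1]
opening: 1.001
finger_force: 0.0
```

arm_command([
  [[2.5,-4,0,0,0],[2.5,-4,0,0,0],[2.5,-4,0,0,0],[2.5,-4,0,0,0],[2.5,-4,0,0,0],[2.5,-4,0,0,0],[2.5,-4,0,0,0],[2.5,-4,0,0,0]],
])

```text
time: 2.1
position: [0.4235, 0.047, 0.245]
eef_rot: [0.996, 0.092, 0.0, 0.0]
wrist_force: [0.2, -0.3, 0.9]
opening: 0.996
finger_force: 0.0
```

arm_command([
  [[2.5,-3.3,0,0,0],[0,0,0,0,0],[0,0,0,0,0]],
])

```text
time: 2.48
position: [0.4412, 0.0821, 0.2447]
eef_rot: [0.996, 0.092, -0.001, 0.0]
wrist_force: [-0.9, -0.3, 0.0]
opening: 1.002
finger_force: 0.0
```

arm_command([
  [[2.5,-3,0,0,0],[2.5,-3,0,0,0],[2.5,-3,0,0,0],[2.5,-3.5,0,0,0],[0,0,0,0,0],[0,0,0,0,0]],
])

```text
time: 3.22
position: [0.5168, 0.2221, 0.2448]
eef_rot: [0.996, 0.091, -0.001, 0.0]
wrist_force: [-1.2, -0.5, -0.3]
opening: 0.999
finger_force: 0.0
```

```bash
python3 - <<'E'
from h import *
o=env.get_obs();print(o['position'],o['eef_rot'],o['qpos'])
cv2.imwrite("pics/w1.png",optics.capture('wrist'))
E
```

```text
[0.51679716 0.22213353 0.24478037] [ 9.95821105e-01  9.13230038e-02 -5.31212695e-04  3.92818207e-04] [ 4.03569572e-01  2.11697422e-01  1.71200424e+00 -4.48903703e-04
  1.21914337e+00  1.79161991e+00]
```

View pics/w1.png

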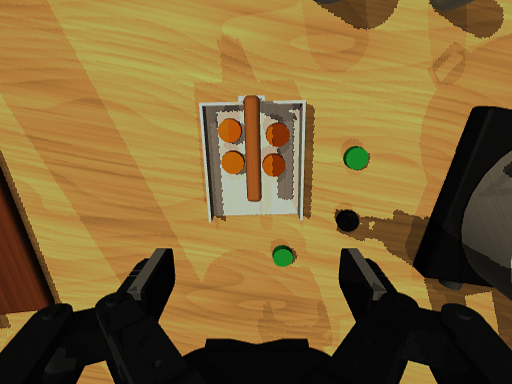

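The wrist view shows the bar from (252,97) to (254,201), roughly along tool x. The tray is well inside the fingers' span.

```bash
python3 - <<'E'
from h import *
o=env.get_obs();c=cam('wrist',o);a=ray(c,(252,97),.092);b=ray(c,(254,201),.085)
l=ray(c,(211,219),.015);r=ray(c,(301,217),.015)
u=(a-b)[:2];print(np.linalg.norm(u),np.degrees(np.arctan2(u[1],u[0])));u/=np.linalg.norm(u)
for g in (b[:2]+.039*u,a[:2]-.086*u,(l+r)[:2]/2+.09*u):
    M=R.from_quat(o['eef_rot']).as_matrix();print(g,M.T[:2]@np.append(g-o['position'][:2],0))
E
```

```text
0.12328225561765874 11.411087212659677
[0.51551364 0.22491198] [-0.00072118 -0.0030879 ]
[0.51382985 0.22457213] [-0.00243869 -0.00305928]
[0.51471624 0.22322416] [-0.00181167 -0.00157283]
```

arm_command([
  [[-0.15,-0.25,4,-0.15,0],[0,0,5,0,0],[0,0,5,0,0],[0,0,3,0,0],[0,0,1,0,0],[0,0,0,0,0]],
], squeeze=60)

```text
time: 4.03
position: [0.5155, 0.2251, 0.0655]
eef_rot: [0.995, 0.098, -0.0, 0.0]
wrist_force: [-0.4, 0.6, 0.7]
opening: 0.999
finger_force: 0.0
```

arm_command([
  [[0,0,0,0,0.4],[0,0,0,0,0.7],[0,0,0,0,1],[0,0,0,0,1],[0,0,0,0,1],[0,0,0,0,1]],
])

```text
time: 4.78
position: [0.5154, 0.2258, 0.065]
eef_rot: [0.995, 0.098, -0.0, 0.0]
wrist_force: [0.1, -0.3, 0.5]
opening: 0.003
finger_force: 0.0
```

The fingers shut on nothing, so I'll look.

```bash
python3 - <<'E'
from h import *
cv2.imwrite("pics/w2.png",optics.capture('wrist'));cv2.imwrite("pics/s2.png",optics.capture('scene')[60:260,200:400])
a=cv2.imread('pics/w2.png');b=cv2.resize(cv2.imread('pics/s2.png'),(384,384));cv2.imwrite('pics/j2.png',cv2.resize(np.hstack([a,b]),(800,343)))
E
```

```text
(no output)
```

View pics/j2.png

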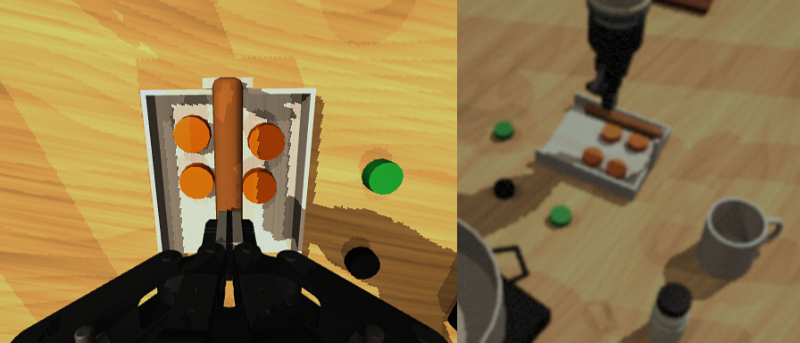

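```bash
python3 - <<'E'
from h import *
a=cv2.imread('pics/w2.png')[190:350,170:350];b=cv2.imread('pics/s2.png')[20:130,40:140]
cv2.imwrite('pics/j3.png',np.hstack([cv2.resize(a,(400,356),interpolation=2),cv2.resize(b,(324,356),interpolation=2)]))
print(env.get_obs())
E
```

```text
{'time': 4.875, 'qpos': array([ 4.10154227e-01,  4.15820584e-01,  1.87447366e+00, -1.44883446e-05,
        8.51343785e-01,  1.78427469e+00]), 'qvel': array([-0.00180181,  0.00067956, -0.00191288, -0.00013634,  0.00145161,
        0.00113089]), 'tau': array([ 5.73352037e-03, -5.73482645e+01, -2.66273099e+01,  5.66828112e-04,
        1.74089902e-03, -1.78807045e-05]), 'position': array([0.51542436, 0.22574519, 0.06504223]), 'eef_rot': array([ 9.95168252e-01,  9.81842662e-02, -1.99223582e-05,  1.21463771e-05]), 'wrist_force': array([ 0.67164635, -0.33796014, -0.07081033]), 'ft_torque': array([-0.06227543, -0.03128444,  0.02726202]), 'finger_force': 0.0, 'opening': 0.00352962078178721}
```

View pics/j3.png

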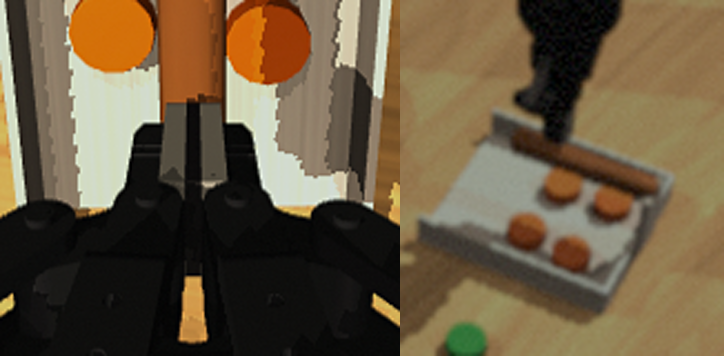

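```bash
python3 - <<'E'
from h import *
o=env.get_obs();c=cam('wrist',o);f,cx,cy,P=c
def proj(p):
    q=np.linalg.inv(P)@np.append(p,1);return f*q[0]/q[2]+cx,f*q[1]/q[2]+cy
print('tcp',proj(o['position']))
M=R.from_quat(o['eef_rot']).as_matrix()
for uv,z in [((255,88),.092),((257,236),.092),((215,150),.018),((298,158),.018),((158,102),.03),((355,102),.03)]:
    p=ray(c,uv,z);print(uv,p.round(4),(M.T@(p-o['position'])).round(4))
w=ray(c,(241,200),.092)-ray(c,(271,200),.092);print('width at .092',np.linalg.norm(w))
# same features from scene
s=cam('scene')
a=cv2.imread('pics/w2.png');h=cv2.cvtColor(a,cv2.COLOR_BGR2HSV)
r=a[195].astype(int);g=np.abs(np.diff(r.sum(1)));print([i for i in range(200,310) if g[i]>40])
E
```

```text
tcp (np.float64(255.5530793635095), np.float64(223.12340581556091))
(255, 88) [0.5985 0.2426 0.092 ] [ 0.0848 -0.0003 -0.027 ]
(257, 236) [0.5191 0.2255 0.092 ] [ 0.0036  0.0009 -0.027 ]
(215, 150) [0.5504 0.2656 0.018 ] [ 0.0421 -0.0323  0.047 ]
(298, 158) [0.5572 0.1998 0.018 ] [0.0359 0.0336 0.047 ]
(158, 102) [0.5784 0.3093 0.03  ] [ 0.0781 -0.0696  0.035 ]
(355, 102) [0.6061 0.1719 0.03  ] [0.0784 0.0705 0.035 ]
width at .092 0.01683904339799239
[201, 202, 203, 235, 236, 238, 239, 240, 241, 269, 271, 272, 273, 279, 280, 287, 301, 304, 305]
```

```bash
python3 - <<'E'
from h import *
o=env.get_obs();f,cx,cy,P=cam('scene')
def proj(p):
    q=np.linalg.inv(P)@np.append(p,1);u,v=f*q[0]/q[2]+cx,f*q[1]/q[2]+cy
    return round((u-240)*3.24+400),round((v-80)*3.236)
M=R.from_quat(o['eef_rot']).as_matrix();p=o['position']
for t in [(0,0,0),(0,0,-.019),(0,0,-.027),(0,0,-.04),(-.039,0,-.027),(-.039,0,-.01),(.086,0,-.027),(0,0,.065),(-.09,.07,.035),(-.09,-.07,.035)]: print(t,proj(p+M@np.array(t)))
E
```

```text
(0, 0, 0) (555, 167)
(0, 0, -0.019) (556, 151)
(0, 0, -0.027) (557, 144)
(0, 0, -0.04) (558, 132)
(-0.039, 0, -0.027) (513, 127)
(-0.039, 0, -0.01) (512, 141)
(0.086, 0, -0.027) (657, 182)
(0, 0, 0.065) (550, 219)
(-0.09, 0.07, 0.035) (416, 213)
(-0.09, -0.07, 0.035) (495, 105)
```

The projections agree with the tray pose. However, the shut fingertips appear about 33 mm behind the reported TCP, just above the bar. I'll reopen, go 3.2 cm lower and close again.

arm_command([
  [[0,0,0,0,0],[0,0,0,0,0],[0,0,0,0,0],[0,0,0,0,0],[0,0,1.2,0,0],[0,0,1,0,0],[0,0,1,0,0],[0,0,0,0,0]],
])

```text
time: 5.88
position: [0.5146, 0.2254, 0.0318]
eef_rot: [0.995, 0.098, -0.001, 0.0]
wrist_force: [0.0, -0.2, 0.8]
opening: 0.999
finger_force: 0.0
```

arm_command([
  [[0,0,0,0,0.4],[0,0,0,0,0.7],[0,0,0,0,1],[0,0,0,0,1],[0,0,0,0,1],[0,0,0,0,1]],
], squeeze=60)

```text
time: 6.62
position: [0.5157, 0.2259, 0.0335]
eef_rot: [0.995, 0.098, 0.0, -0.0]
wrist_force: [-0.2, -0.7, 6.4]
opening: 0.199
finger_force: 59.8
```

arm_command([
  [[0,0,-0.5,0,1],[0,0,-1,0,1],[0,0,-1.5,0,1],[0,0,-1.5,0,1],[0,0,-1,0,1],[0,0,-0.5,0,1],[0,0,0,0,1]],
], squeeze=80)

```text
time: 7.5
position: [0.5156, 0.2258, 0.0934]
eef_rot: [0.995, 0.098, 0.0, -0.0]
wrist_force: [-0.5, 0.7, -3.3]
opening: 0.195
finger_force: 78.2
```

```bash
python3 - <<'E'
from h import *
o=env.get_obs();print(o['position'],o['wrist_force'],o['ft_torque'],o['opening'])
a=optics.capture('wrist');b=optics.capture('scene')[40:232,190:446]
cv2.imwrite("pics/j4.png",cv2.resize(np.hstack([a,cv2.resize(b,(512,384))]),(800,300)))
E
```

```text
[0.5155659  0.22577585 0.09340406] [-0.49548069  0.68562489 -3.30331859] [-0.03920713  0.05050078 -0.05901699] 0.19495435817344936
```

View pics/j4.png

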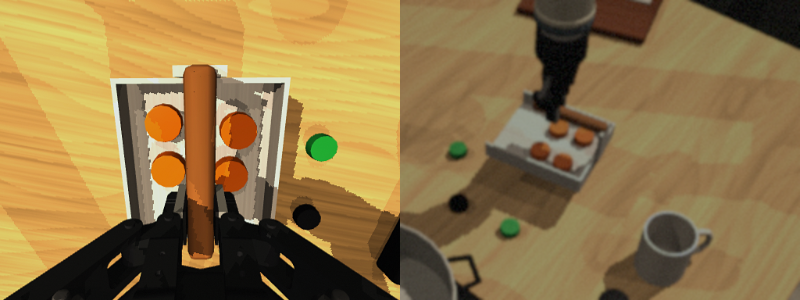

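The bar is held between the pads, and the tray is level with all four slices at (165,122), (238,130), (168,170) and (231,174). I'll lift and carry it over to the pot.

arm_command([
  [[0,0,-1,0,1],[0,0,-2,0,1],[0,0,-2.5,0,1],[0,0,-2.5,0,1],[0,0,-2.5,0,1],[0,0,-2,0,1],[0,0,-1.5,0,1],[0,0,-0.7,0,1]],
])

```text
time: 8.6
position: [0.5156, 0.2258, 0.2409]
eef_rot: [0.995, 0.098, 0.0, -0.0]
wrist_force: [0.1, 0.7, -3.8]
opening: 0.193
finger_force: 78.3
```

arm_command([
  [[0,0.8,0,0,1],[0,1.6,0,0,1],[0,2.4,0,0,1],[0,3,0,0,1],[0,3,0,0,1],[0,3,0,0,1],[0,3,0,0,1],[0,3,0,0,1]],
])

```text
time: 9.6
position: [0.5536, 0.0294, 0.2392]
eef_rot: [0.995, 0.098, -0.001, 0.0]
wrist_force: [-0.1, 0.5, -3.5]
opening: 0.191
finger_force: 78.3
```

arm_command([
  [[0,3,0,0,1],[0,3,0,0,1],[0,3,0,0,1],[0,3,0,0,1],[0,3,0,0,1],[0,2.5,0,0,1],[0,1.6,0,0,1],[0,0.8,0,0,1]],
])

```text
time: 10.6
position: [0.5926, -0.1647, 0.2395]
eef_rot: [0.995, 0.098, -0.0, -0.0]
wrist_force: [0.2, -0.3, -4.5]
opening: 0.191
finger_force: 78.4
```

arm_command([
  [[0,0,0,0,1],[0,0,0,0,1]],
])

```text
time: 10.85
position: [0.5928, -0.163, 0.24]
eef_rot: [0.995, 0.098, -0.0, -0.0]
wrist_force: [0.9, -0.1, -3.5]
opening: 0.199
finger_force: 78.3
```

arm_command([
  [[-0.2,1,1,0,1],[0,1,1.5,0,1],[0,0,1.5,0,1],[0,0,1,0,1],[0,0,0.7,0,1],[0,0,0,0,1],[0,0,0,0,1]],
])

```text
time: 11.72
position: [0.5953, -0.1836, 0.1836]
eef_rot: [0.995, 0.098, 0.0, 0.0]
wrist_force: [0.1, -0.5, -3.7]
opening: 0.19
finger_force: 78.3
```

```bash
python3 - <<'E'
from h import *
o=env.get_obs();print(o['position'],o['wrist_force'],o['ft_torque'],o['opening'])
a=optics.capture('top')[80:320,200:500];b=optics.capture('scene')[100:340,40:340]
cv2.imwrite("pics/j5.png",cv2.resize(np.hstack([a,b]),(800,320)))
E
```

```text
[ 0.5953056  -0.18360532  0.1835654 ] [ 0.10670491 -0.47552424 -3.65063768] [0.02505836 0.01774805 0.01548679] 0.1903267225012695
```

View pics/j5.png

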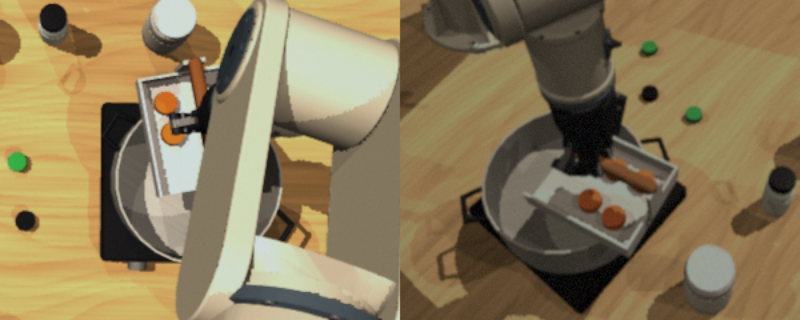

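The tray hangs level over the far half of the pot, with its open edge near the pot's middle. I'll ease the grip so the bar can pivot, then lower the rear onto the rim.

arm_command([
  [[0,0,0,0,1],[0,0,0.5,0,1],[0,0,0.5,0,1],[0,0,0.4,0,1],[0,0,0.3,0,1],[0,0,0.3,0,1]],
], squeeze=25)

```text
time: 12.58
position: [0.5962, -0.1841, 0.1678]
eef_rot: [0.995, 0.098, 0.002, 0.001]
wrist_force: [-13.4, 3.0, 45.3]
opening: 0.194
finger_force: 85.2
```

arm_command([
  [[-0.3,0,0.3,0,1],[-0.3,0,0.3,0,1],[-0.3,0,0.3,0,1],[0,0,0,0,1]],
])

```text
time: 13.08
position: [0.5891, -0.1865, 0.1611]
eef_rot: [0.995, 0.098, 0.004, 0.002]
wrist_force: [-12.7, 2.3, 45.7]
opening: 0.194
finger_force: 91.8
```

The force is too high, so I'll back off and see what moved.

arm_command([
  [[0.3,0,-0.6,0,1],[0.3,0,-0.6,0,1],[0.3,0,-0.6,0,1],[0,0,-0.3,0,1],[0,0,0,0,1]],
])

```text
time: 13.7
position: [0.5949, -0.1836, 0.1748]
eef_rot: [0.995, 0.098, -0.0, -0.0]
wrist_force: [-0.0, 0.7, -3.6]
opening: 0.193
finger_force: 84.8
```

```bash
python3 - <<'E'
from h import *
o=env.get_obs();print(o['position'],o['wrist_force'],o['ft_torque'],o['opening'],o['finger_force'])
a=optics.capture('wrist');b=optics.capture('scene')[100:340,40:340]
cv2.imwrite("pics/j6.png",cv2.resize(np.hstack([cv2.resize(a,(400,300)),cv2.resize(b,(400,300))]),(800,300)))
E
```

```text
[ 0.59486342 -0.18357775  0.1748073 ] [-0.04344631  0.73330289 -3.55026191] [-0.00647805  0.08357931  0.02656167] 0.1931221900342517 84.80486512184143
```

View pics/j6.png

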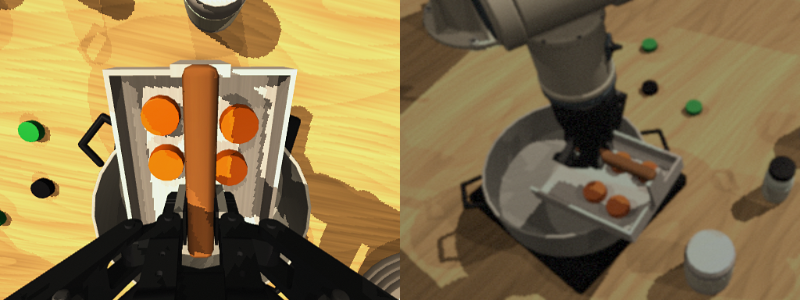

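The tray has pivoted a few degrees, the slices are still on it and the pot is in place. Lowering the squeeze value didn't relax the grip, so I'll relax it through the closure value.

arm_command([
  [[0,0,0,0,0.86],[0,0,0,0,0.86]],
], squeeze=25)

```text
time: 14.05
position: [0.5948, -0.1836, 0.1749]
eef_rot: [0.995, 0.098, -0.0, -0.0]
wrist_force: [0.7, -1.0, -4.1]
opening: 0.191
finger_force: 84.8
```

arm_command([
  [[0,0,0,0,0.82]],
])

```text
time: 14.18
position: [0.5949, -0.1836, 0.175]
eef_rot: [0.995, 0.098, -0.0, -0.0]
wrist_force: [1.1, 1.1, -3.4]
opening: 0.191
finger_force: 84.8
```

arm_command([
  [[0,0,0,0,0.81]],
])

```text
time: 14.3
position: [0.5949, -0.1836, 0.1751]
eef_rot: [0.995, 0.098, 0.0, 0.0]
wrist_force: [-1.0, 0.8, -4.0]
opening: 0.199
finger_force: 78.1
```

arm_command([
  [[0,0,0,0,0.807]],
])

```text
time: 14.42
position: [0.5949, -0.1836, 0.1751]
eef_rot: [0.995, 0.098, 0.0, 0.0]
wrist_force: [1.1, 0.0, -3.0]
opening: 0.199
finger_force: 67.0
```

arm_command([
  [[0,0,0,0,0.804]],
])

```text
time: 14.55
position: [0.595, -0.1836, 0.1751]
eef_rot: [0.995, 0.098, 0.0, -0.0]
wrist_force: [0.4, 0.3, -4.1]
opening: 0.201
finger_force: 55.7
```

arm_command([
  [[0,0,0,0,0.801]],
])

```text
time: 14.68
position: [0.595, -0.1836, 0.1751]
eef_rot: [0.995, 0.098, 0.0, -0.0]
wrist_force: [0.5, 0.2, -1.9]
opening: 0.205
finger_force: 44.4
```

arm_command([
  [[0,0,0,0,0.797],[-0.7,0,0.4,0,0.797],[-0.7,0,0.4,0,0.797],[0,0,0.4,0,0.797],[0,0,0.3,0,0.797]],
])

```text
time: 15.3
position: [0.5807, -0.1864, 0.1616]
eef_rot: [0.995, 0.098, -0.0, -0.0]
wrist_force: [-12.7, 2.9, 28.0]
opening: 0.206
finger_force: 33.2
```

arm_command([
  [[-0.4,0,0.3,0,0.797],[-0.4,0,0.4,0,0.797],[0,0,0,0,0.797]],
])

```text
time: 15.68
position: [0.5731, -0.1878, 0.1554]
eef_rot: [0.995, 0.098, 0.0, -0.0]
wrist_force: [-10.1, 3.5, 17.2]
opening: 0.205
finger_force: 33.9
```

arm_command([
  [[-0.4,0,0.4,0,0.796],[-0.4,0,0.4,0,0.796],[-0.3,0,0.4,0,0.796],[0,0,0,0,0.796]],
])

```text
time: 16.18
position: [0.5614, -0.19, 0.1425]
eef_rot: [0.995, 0.098, -0.001, -0.0]
wrist_force: [-11.0, 2.3, 14.5]
opening: 0.203
finger_force: 33.1
```

```bash
python3 - <<'E'
from h import *
o=env.get_obs();print(o['position'],o['wrist_force'],o['ft_torque'],o['opening'],o['finger_force'])
a=optics.capture('wrist');b=optics.capture('scene')[100:340,40:340]
cv2.imwrite("pics/j7.png",np.hstack([cv2.resize(a,(400,300)),cv2.resize(b,(400,300))]))
E
```

```text
[ 0.56143789 -0.18996502  0.14250604] [-11.02709031   2.25330377  14.45398579] [0.35671674 1.50011254 0.02411275] 0.20298731730689965 33.05451035499573
```

View pics/j7.png

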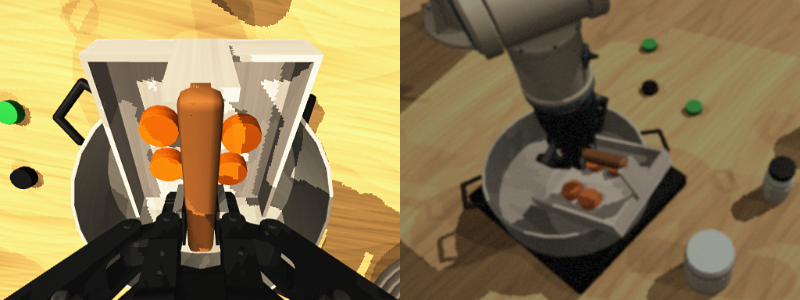

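The tray is tipped about 25°, the slices are sliding towards the open edge and the pot hasn't shifted. That was my tenth picture, so from here I'll check with masks and numbers only. I'll tip it further.

arm_command([
  [[-0.3,0,0.4,0,0.796],[-0.2,0,0.4,0,0.796],[-0.2,0,0.4,0,0.796],[0,0,0,0,0.796],[0,0,0,0,0.796],[0,0,0,0,0.796],[0,0,0,0,0.796],[0,0,0,0,0.796]],
])

```text
time: 17.27
position: [0.5535, -0.1915, 0.1301]
eef_rot: [0.995, 0.098, -0.002, -0.0]
wrist_force: [-14.2, 0.4, 14.5]
opening: 0.206
finger_force: 36.4
```

```bash
cat >> h.py <<'E'
def orange(a):
    h=cv2.cvtColor(a,cv2.COLOR_BGR2HSV); m=((h[...,0]<17)&(h[...,1]>205)&(h[...,2]>90)).astype(np.uint8)
    n,_,s,c=cv2.connectedComponentsWithStats(m); return [(int(s[i,4]),*c[i].round().astype(int).tolist()) for i in range(1,n) if s[i,4]>15]
def report():
    o=env.get_obs();print(o['time'],o['position'].round(4),o['wrist_force'].round(1),o['ft_torque'].round(2),o['opening'].round(3),round(float(o['finger_force']),1))
    for n in ('wrist','scene','top'):
        a=optics.capture(n);cv2.imwrite(f"pics/{n}_{o['time']:.2f}.png",a);print(n,orange(a))
E
python3 -c "
from h import *
print(orange(cv2.imread('pics/w1.png')),orange(cv2.imread('pics/s0.png')))
report()"
```

```text
[(651, 251, 145), (425, 229, 130), (424, 277, 134), (391, 232, 162), (394, 273, 165), (286, 14, 243), (43, 3, 240), (43, 11, 258), (27, 18, 275), (30, 29, 300), (45, 37, 299)] []Traceback (most recent call last):
  File "<string>", line 4, in <module>
    report()
    ~~~~~~^^
  File "h.py", line 19, in report
    o=env.get_obs();print(o['time'],o['position'].round(4),o['wrist_force'].round(1),o['ft_torque'].round(2),o['opening'].round(3),round(float(o['finger_force']),1))
                                                                                                             ^^^^^^^^^^^^^^^^^^
AttributeError: 'float' object has no attribute 'round'
```

```bash
sed -i "s/o\['opening'\].round(3)/o['opening']/" h.py
python3 -c "
from h import *
h=cv2.cvtColor(cv2.imread('pics/s0.png'),cv2.COLOR_BGR2HSV)
for p in [(290,139),(293,158),(300,128),(305,145),(279,152)]: print(h[p[1],p[0]])
report()"; ls pics
```

```text
[ 12 194 137]
[  9 222  77]
[ 13 141 105]
[ 11 185 123]
[  8 176  84]
17.275 [ 0.5535 -0.1915  0.1301] [-14.2   0.4  14.5] [0.03 1.89 0.04] 0.20631022383309652 36.4
wrist [(42, 228, 210), (483, 213, 242), (26, 287, 235), (310, 309, 245), (20, 294, 246)]
scene []
top [(351, 328, 232)]
bar.png
j2.png
j3.png
j4.png
j5.png
j6.png
j7.png
s0.png
s2.png
scene_17.27.png
t0.png
top_17.27.png
w1.png
w2.png
wrist_17.27.png
```

```bash
python3 - <<'E'
from h import *
o=env.get_obs();c=cam('wrist',o);f,cx,cy,P=c
u=np.array([.981,.195]);v=np.array([-.195,.981]);pc=np.array([.520,-.198])
for n,z,l in(('wrist',.069,[(228,210),(213,242),(309,245),(287,235)]),('top',.069,[(328,232)])):
    for uv in l:
        p=ray(cam(n,o),uv,z)[:2]-pc;print(n,uv,'along',(p@u).round(3),'left',(p@v).round(3))
e=np.append(pc+u*.011,.06);q=np.linalg.inv(P)@np.append(e,1);print('edge',f*q[0]/q[2]+cx,f*q[1]/q[2]+cy)
for k in ('wrist','scene'):
    a=cv2.imread(f'pics/{k}_17.27.png');h=cv2.cvtColor(a,cv2.COLOR_BGR2HSV)
    m=((h[...,0]<15)&(h[...,0]>3)&(h[...,1]>165)&(h[...,2]>60)).astype(np.uint8)
    if k=='scene': m[:, 250:]=0; m[:150]=0
    n,_,s,cc=cv2.connectedComponentsWithStats(m)
    print(k,[(s[i].tolist()) for i in range(1,n) if s[i,4]>12])
E
```

```text
wrist (228, 210) along 0.02 left 0.025
wrist (213, 242) along -0.012 left 0.04
wrist (309, 245) along -0.015 left -0.05
wrist (287, 235) along -0.005 left -0.029
top (328, 232) along -0.031 left 0.034
edge 255.72679286336893 215.6033268985552
wrist [[211, 152, 79, 165, 8005], [201, 232, 9, 16, 42], [282, 233, 9, 8, 25], [300, 232, 18, 29, 316], [287, 243, 15, 12, 21], [205, 245, 10, 3, 14], [201, 250, 11, 9, 30]]
scene [[155, 221, 5, 6, 20], [182, 220, 11, 6, 24], [176, 229, 4, 4, 13], [137, 239, 23, 25, 311]]
```

Two slices look to be just past the edge, and the edge is close to the pot floor. I'll lift while tilted so the rest can run off.

arm_command([
  [[0,0,-1,0,0.798],[0,0,-1.5,0,0.798],[0,0,-1.5,0,0.798],[0,0,-1,0,0.798],[0,0,0,0,0.798],[0,0,0,0,0.798]],
])

```text
time: 18.18
position: [0.5554, -0.1913, 0.1787]
eef_rot: [0.995, 0.098, -0.0, -0.0]
wrist_force: [0.4, 0.7, -3.6]
opening: 0.203
finger_force: 34.0
```

```bash
sed -i 's/(h\[...,0\]<17)&(h\[...,1\]>205)&(h\[...,2\]>90)/(h[...,0]<15)\&(h[...,0]>3)\&(h[...,1]>165)\&(h[...,2]>60)/' h.py
python3 -c "
from h import *
report()"
```

```text
18.175 [ 0.5554 -0.1913  0.1787] [ 0.4  0.7 -3.6] [-0.    0.16  0.01] 0.20253255225013467 34.0
wrist [(8173, 255, 219), (61, 222, 241), (25, 288, 242)]
scene [(130, 320, 25), (622, 302, 42), (45, 350, 31), (159, 346, 48), (17, 280, 41), (59, 331, 56), (111, 160, 227), (173, 145, 246)]
top [(218, 358, 165), (74, 357, 216), (133, 326, 223), (53, 352, 234), (112, 329, 239)]
```

arm_command([
  [[0,0,-2,0,0.799],[0,0,-2.5,0,0.799],[0,0,-2.5,0,0.799],[0,0,-1.5,0,0.799],[0,0,0,0,0.799],[0,0,0,0,0.799]],
])

```text
time: 19.08
position: [0.5551, -0.1912, 0.2629]
eef_rot: [0.995, 0.098, -0.001, -0.0]
wrist_force: [0.2, 0.4, -3.9]
opening: 0.208
finger_force: 34.0
```

```bash
python3 - <<'E'
from h import *
report()
o=env.get_obs();c=cam('wrist',o);f,cx,cy,P=c
def pj(p,c):
    f,cx,cy,P=c;q=np.linalg.inv(P)@np.append(p,1);return np.round([f*q[0]/q[2]+cx,f*q[1]/q[2]+cy])
M=R.from_quat(o['eef_rot']).as_matrix();g=o['position']+M@np.array([0,0,-.0495])
t=np.radians(34);ex=np.array([np.cos(t),0,-np.sin(t)]);ez=np.array([-np.sin(t),0,-np.cos(t)])
for x,y in((-85,0),(-85,65),(-85,-65),(60,30),(0,30),(-34,0)):
    z=11 if x!=-34 else 92
    p=g+M@(ex*(x-5)/1e3+ez*(z-83)/1e3+np.array([0,y/1e3,0]))
    print((x,y),'w',pj(p,c),'s',pj(p,cam('scene')),'t',pj(p,cam('top')))
E
```

```text
19.075 [ 0.5551 -0.1912  0.2629] [ 0.2  0.4 -3.9] [-0.03  0.12 -0.01] 0.20849095849865362 34.0
wrist [(7660, 255, 221)]
scene [(32, 290, 17), (107, 316, 23), (797, 315, 43), (29, 310, 37), (54, 327, 54), (284, 149, 255)]
top [(319, 373, 159), (87, 374, 210), (174, 361, 220), (190, 357, 236), (21, 325, 238), (17, 333, 247)]
(-85, 0) w [256. 231.] s [159. 213.] t [358. 214.]
(-85, 65) w [327. 231.] s [138. 240.] t [392. 208.]
(-85, -65) w [185. 231.] s [179. 188.] t [323. 220.]
(60, 30) w [313.  87.] s [199. 231.] t [374. 139.]
(0, 30) w [300. 167.] s [177. 228.] t [374. 170.]
(-34, 0) w [255. 304.] s [147. 183.] t [373. 215.]
```

The wrist view shows no slice on the tray. I'll firm up the grip and carry it back to where it came from.

arm_command([
  [[0,-1,0,0,0.81],[0,-2,0,0,0.81],[0.2,-3,0,0,0.81],[0.3,-4,0,0,0.81],[0.2,-4,0,0,0.81],[0,-4,0,0,0.81],[0,-4,0,0,0.81],[0,-4,0,0,0.81]],
])

```text
time: 20.23
position: [0.5106, 0.0673, 0.2642]
eef_rot: [0.995, 0.098, 0.0, -0.0]
wrist_force: [0.2, 0.1, -2.5]
opening: 0.202
finger_force: 33.9
```

arm_command([
  [[0,-4,0,0,0.81],[0,-4,0,0,0.81],[0,-4,0,0,0.81],[0,-3,0,0,0.81],[0,-1.5,0,0,0.81],[0,-0.8,0,0,0.81],[0,0,0,0,0.81]],
])

```text
time: 21.1
position: [0.4779, 0.2345, 0.2641]
eef_rot: [0.995, 0.098, -0.0, 0.0]
wrist_force: [-0.5, -0.1, -2.6]
opening: 0.208
finger_force: 33.9
```

```bash
python3 - <<'E'
from h import *
report()
a=optics.capture('top');g=cv2.cvtColor(a,cv2.COLOR_BGR2GRAY)
C=cv2.HoughCircles(g,cv2.HOUGH_GRADIENT,1,50,param1=100,param2=25,minRadius=55,maxRadius=70);print(C)
h=cv2.cvtColor(a,cv2.COLOR_BGR2HSV);m=((h[...,0]<15)&(h[...,0]>3)&(h[...,1]>165)&(h[...,2]>60)).astype(np.uint8)
n,_,s,c=cv2.connectedComponentsWithStats(m);print(s[1:][s[1:,4]>15].tolist())
gm=((h[...,0]>45)&(h[...,0]<75)&(h[...,1]>150)).astype(np.uint8)
n,_,s,c=cv2.connectedComponentsWithStats(gm);print([ray(cam('top'),c[i],.014).round(3) for i in range(1,n) if s[i,4]>50])
E
```

```text
21.1 [0.4779 0.2345 0.2641] [-0.5 -0.1 -2.6] [-0.04  0.11  0.01] 0.2083322094062194 33.9
wrist [(5451, 20, 227), (6860, 255, 206), (196, 258, 312)]
scene [(238, 329, 27), (170, 345, 51), (47, 301, 42), (139, 160, 226), (132, 176, 233), (333, 148, 252)]
top [(237, 83, 201), (28, 355, 218), (16, 319, 220), (17, 366, 223), (102, 357, 238), (21, 325, 238), (81, 103, 253)]
[[[348.5 214.5  62.8]]]
[[75, 188, 18, 29, 236], [353, 212, 7, 14, 29], [360, 216, 9, 11, 17], [349, 229, 16, 15, 99], [323, 234, 5, 13, 18], [98, 248, 11, 10, 84]]
[array([0.544, 0.079, 0.014]), array([0.367, 0.15 , 0.014])]
```

The pot is unmoved, and the four slices show inside it (scene blobs at (160,226), (176,233) and a double one at (148,252)). I'll lower the tray edge first.

arm_command([
  [[0,0,2,0,0.799],[0,0,3,0,0.799],[0,0,4,0,0.799],[0,0,4,0,0.799],[0,0,3,0,0.799],[0,0,1.5,0,0.799],[0,0,0,0,0.799]],
])

```text
time: 22.18
position: [0.4778, 0.2341, 0.0886]
eef_rot: [0.995, 0.098, -0.001, 0.0]
wrist_force: [0.4, 0.3, -2.1]
opening: 0.204
finger_force: 33.9
```

arm_command([
  [[0,0,0.5,0,0.798],[0,0,0.5,0,0.798],[0.3,0,0.4,0,0.798],[0.5,0,0.3,0,0.798],[0.5,0,0.3,0,0.798]],
])

```text
time: 22.8
position: [0.4913, 0.2373, 0.069]
eef_rot: [0.995, 0.098, 0.0, -0.0]
wrist_force: [1.1, -0.6, -2.4]
opening: 0.206
finger_force: 33.9
```

arm_command([
  [[0.8,0,0.2,0,0.798],[0.8,0,0.3,0,0.798],[0.8,0,0.3,0,0.798],[0.6,0,0.3,0,0.798]],
])

```text
time: 23.3
position: [0.5217, 0.2433, 0.0586]
eef_rot: [0.995, 0.098, 0.001, -0.0]
wrist_force: [2.0, -1.1, 5.4]
opening: 0.206
finger_force: 35.1
```

arm_command([
  [[0.6,0,0.4,0,0.797],[0.5,0,0.4,0,0.797],[0.4,0,0.4,0,0.797]],
])

```text
time: 23.68
position: [0.5398, 0.2472, 0.0486]
eef_rot: [0.995, 0.098, 0.004, -0.001]
wrist_force: [7.0, -1.2, 15.0]
opening: 0.207
finger_force: 36.3
```

arm_command([
  [[0.5,0,0.4,0,0.797],[0.4,0,0.4,0,0.797],[0.4,0,0.4,0,0.797],[0.3,0,0.3,0,0.797],[0,0,0,0,0.797]],
])

```text
time: 24.3
position: [0.5518, 0.2495, 0.0315]
eef_rot: [0.995, 0.098, 0.001, -0.0]
wrist_force: [3.5, 0.7, 3.7]
opening: 0.207
finger_force: 34.8
```

arm_command([
  [[0,0,0,0,0.79],[0,0,0,0,0.78],[0,0,0,0,0.7],[0,0,0,0,0.4],[0,0,0,0,0],[0,0,0,0,0],[0,0,0,0,0]],
])

```text
time: 25.18
position: [0.5506, 0.249, 0.0311]
eef_rot: [0.995, 0.098, 0.0, -0.0]
wrist_force: [0.1, 0.5, 0.5]
opening: 0.997
finger_force: 0.0
```

arm_command([
  [[0,0,-1,0,0],[0,0,-3,0,0],[0,0,-5,0,0],[0,0,-5,0,0],[0,0,-5,0,0],[0,0,-2,0,0],[0,0,0,0,0],[0,0,0,0,0]],
])

```text
time: 26.18
position: [0.5499, 0.2487, 0.2401]
eef_rot: [0.995, 0.098, -0.001, 0.0]
wrist_force: [-0.0, -0.3, -0.3]
opening: 0.997
finger_force: 0.0
```

```bash
python3 - <<'E'
from h import *
report()
o=env.get_obs();c=cam('wrist',o);a=optics.capture('wrist');h=cv2.cvtColor(a,cv2.COLOR_BGR2HSV)
m=((h[...,0]<15)&(h[...,0]>3)&(h[...,1]>165)&(h[...,2]>60)).astype(np.uint8)
n,l,s,_=cv2.connectedComponentsWithStats(m)
for i in range(1,n):
    if s[i,4]>300: print('bar?',s[i].tolist(),cv2.minAreaRect(np.argwhere(l==i)[:,::-1].astype(np.float32)))
w=((h[...,1]<60)&(h[...,2]>120)).astype(np.uint8);w[250:]=0
n,l,s,_=cv2.connectedComponentsWithStats(w);i=1+s[1:,4].argmax();pts=np.argwhere(l==i)[:,::-1].astype(np.float32)
print('tray',s[i].tolist(),cv2.approxPolyDP(cv2.convexHull(pts.astype(np.int32)),6,True).reshape(-1,2).tolist())
C=cv2.HoughCircles(cv2.cvtColor(optics.capture('top'),cv2.COLOR_BGR2GRAY),cv2.HOUGH_GRADIENT,1,50,param1=100,param2=25,minRadius=55,maxRadius=70);print(C)
E
```

```text
26.175 [0.5499 0.2487 0.2401] [-0.  -0.3 -0.3] [0.02 0.04 0.03] 0.9970332954498048 0.0
wrist [(1510, 256, 148), (4262, 17, 271)]
scene [(41, 298, 19), (312, 284, 39), (395, 342, 45), (42, 322, 56), (162, 160, 225), (149, 176, 232), (337, 148, 252)]
top [(108, 123, 161), (189, 129, 200), (29, 355, 218), (29, 321, 224), (18, 366, 222), (105, 357, 237), (155, 329, 241)]
bar? [249, 95, 15, 107, 1510] ((256.0, 148.0), (106.0, 14.0), 90.0)
bar? [0, 174, 51, 158, 4227] ((25.0, 252.5), (157.0, 50.0), 90.0)
tray [220, 110, 84, 106, 5143] [[301, 120], [298, 215], [225, 215], [221, 110]]
[[[348.5 214.5  62.8]]]
```

```bash
python3 -c "
from h import *
print(env.finish_job())"
```

```text
the job is handed in; nothing more can be done
None
```

The job is handed in: all four slices read as inside the pot, the empty tray is released flat on the worktop, and the pot did not move; I saw no contact with the can, jar or mug but did not re-measure them, and the verdict was not shown.

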